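# Hang the tube carrier in the rocker stand on its pivot shaft

## Task

Reassemble the tube rocker: seat the white tube carrier upright on the rocker stand's base between the two lugs and let go of it, then take the steel pivot shaft from its rest and thread it through the first lug, both ends of the carrier and the second lug until its collar is home against the first lug. Put it in from the stand's right-hand end, the lug with the four small screws round its hole, and let go. Do not disturb the microtube rack beyond the stand, the timer or the petri dish.

Things in the scene. Friction and masses are not known exactly. Their poses are not given: they have to be found in the camera images.
- rocker_stand: Fixed aluminium stand, base 72 (x) x 134 (y) x 10 mm. Origin: centre of underside, on the worktop; z up; y along the bore axis from entry to far lug. Lugs 36 mm wide, 60 mm high, at y = -59 to -47 and 47 to 59 mm. Between them dark guide rails, inner faces at x = +-22 mm, flared tops 23 mm above the worktop; on the base between the rails sits the carrier, 5 mm free to each lug.
- entry_hole (a point): Centre of the entry lug's hole at its outer face (stand frame 0, -59, 42 mm). This lug is at the robot's right-hand end, four small dark screws round its hole. The shaft goes in here along the stand's +y; its collar ends against this face. Both lugs: 13 mm round hole, level axis, countersunk about 2.5 mm on both faces.
- far_hole (a point): Centre of the far lug's hole at its outer face (stand frame 0, +59, 42 mm).
- tube_carrier: White carrier, 44 (x) x 84 (y) x 82 mm, about 0.16 kg, upright. Origin: centre of underside; z up, y along its bore. End plates 40 mm wide (x), 12 mm thick, out to y = +-42 mm. Deck (top 58 mm up) with tube sockets and a grip fin 12 mm thick (x), 40 mm long, 58 to 82 mm up: pinch it from above, closing along x. Same either way round. Seated, its underside is at z = 10 mm.
- carrier_bore (a point): Middle of the carrier's bore axis, 32 mm above the centre of its underside: each end plate has a 13 mm round hole at x = 0, countersunk 2.5 mm on both faces, in line with the lugs' holes when the carrier is seated.
- pivot_shaft: Loose steel shaft, about 0.11 kg: rod 10 mm thick, 130 mm long, collar 22 mm across and 5 mm thick, black grip block 14 (x) x 44 (y) x 22 (z) mm. Origin: on the axis at the collar's front face; y along the rod to its nose; collar y = -5 to 0, grip y = -49 to -5 mm. Starts level in its rest, axis 52 mm above the worktop: take the grip from above at y = -27 mm, closing along x.
- shaft_tip (a point): Tip of the shaft's nose, on its axis, 130 mm in front of the collar's face. The last 8 mm taper from 10 mm to about 4 mm in diameter.
- shaft_rest: Fixed grey rest under the shaft. Origin on the worktop below the shaft's origin, same axes. Base 50 (x) x 170 (y) x 8 mm (y = -40 to 130), a post 10 mm wide (x), 34 mm long, 41 mm high under the grip and at y = 95 to 105 mm a fork 34 mm wide, 59 mm high, whose notch, 16 mm wide and open at the top, carries the rod. Lift the shaft straight up.
- microtube_rack: Bystander: the green rack of snap-cap tubes just beyond the stand, 80 x 120 x 47 mm, loose; origin at the centre of its underside. Leave it alone.
- timer: Bystander: white digital bench timer lying face up, 64 x 64 x 19 mm, loose; origin at the centre of its underside. Leave it alone.
- petri_dish: Bystander: lidded petri dish, 91 mm across, 16 mm high, loose; origin at the centre of its underside. Leave it alone.

How it is judged:
By the outcome, as a careful person would: the job done as asked, in the order asked, and still so for the second after the job is handed in, with the robot touching nothing.
It also fails if it takes over 72 s, if anything falls off the work surface, if the arm or the gripper's body presses on something with over 40 N, if the wrist force passes 120 N, or if a joint passes its speed limit or range.

## Robot

A 6-joint arm with a two-finger parallel gripper is mounted at the origin on a cart in front of the work surface, level with it; the furniture and walls round the work are solid. World frame = base frame: x ahead of the robot, y to its left, z up, the work surface at z = 0. Lengths are in mm, angles in rad, forces in N, time in s.
With the tool pointing down it reaches from about 375 to 750 mm from the base axis. Payload 9 kg.
Tool frame: the origin (TCP) lies on the centre line of the jaws, within the pads' length; the fingertips stand 25 mm ahead of it and the grasp point (between the pads) lies 6 mm ahead of it (nose_length is the distance from the TCP to the fingertips, in mm); z points along the fingers, y is the line along which they close (so a half turn about z gives the same grasp; the last joint's range is limited). The gripper opens to 85 mm and grips with 20 to 120 N. Pads are 22 mm wide; open, the fingers measure 114 mm over their backs; the gripper's body (76 mm by 85 mm) begins 54 mm behind the grasp point. The pads swing forward as they close: fully open they stand 13 mm farther back than shut.
Start: joints at [-1.564, 0.104, 0.097, 1.564, 0, 1.353], TCP at [133.754, -584.93, 256.331] pointing down, gripper open.
Joint ranges: [-2.99, 2.99], [-0.84, 1.86], [-1.1, 1.16], [-1.84, 2.11], [-1.51, 1.56], [-3.14, 3.14]. Speed limits (rad/s): [2.22, 2.22, 2.57, 3.14, 3.14, 3.14].

## Interface

Orientations are given as [roll, pitch, yaw] about the fixed x, y, z axes, in that order (R = Rz(yaw) Ry(pitch) Rx(roll)).
In Python, from bench import * gives the robot as it stands. The module is installed in compiled form; this text tells all that it offers.
- The arm moves only by the tool step_arm, never from a script. Its argument "increments" is a list of rows, each a list of 3 entries, a list of its own where there are three numbers: the shift along the tool's x, y, z each as a share of 120 mm, from -1 to 1, then the turn about the tool's z as a share of pi/2 rad, from -1 to 1, then the closure, from 0 (fully open) to 1 (shut). In form: [[[tx, ty, tz], spin, grip], ...]. A call has exactly 10 rows; each row is the pose to reach, as a shift and turn from the pose commanded when the call began, along the tool's axes at that moment; what a row does not reach only later rows make up. A row lasts 1/8 s, in which the tool goes at most 62.5 mm and 10.7 degrees, less where a joint would pass 70% of its speed; a pose out of reach is approached as far as the arm can. A call with a number of a shift or a turn outside -1 to 1 is refused whole. A call with a gripper value outside its range is refused whole. The fingers move at their own pace and stop on an object; "force" is the grip in N (left out, the last holds). Time passes only in rows, so rows that repeat a pose let the fingers close, or fill a call up. It gives the time, the measured TCP pose, the force, the opening and the grip force at its end, in the units of the state.
- sense(): the state, without advancing time (a new reading comes with each control period).
- camera(name): name is "scene" or "top"; returns the picture (480x640x3 uint8, red, green, blue); there is no depth.
- get_calibration(name): a dict with "fovy" (degrees; the focal length in pixels is half the picture's height over the tangent of half this angle, whatever the lens; pixels are square), "cx", "cy" (the principal point, pixels), "R" (3x3) and "t" (3): a world point X has camera coordinates R X + t. Camera axes: x right, y down, z forward; pixel columns grow to the right and rows downward; lengths in mm; the calibration is good to about 2 mm. A picture is of the moment at which its call begins. get_calibration takes no time and is no camera call.
- sign_off(): hands the job in; it is judged then, once.
Trained networks look in the newest picture that a camera, given by its name, has taken for a name from the list of things; names that differ only in an ending like _2 or _b are one class to them, and where a whole thing is asked for, a point or a joint stands for the part that bears it (a point fixed in the world has none). Each returns a list of dicts, best first, with "confidence" (0 to 1); they miss things now and then, are a little off and sometimes report something else, mostly with a low value. They report only what shows in the picture. A call takes as long as a camera call.
- recognise(thing, camera): "position" ([x, y, z] in mm, in world coordinates, good to about 4 mm: the middle of the surface that is visible of it).
- masks_of(thing, camera): "pixels" (480x640 bool, what is visible of it).
- landmark_of(thing, camera): "position" ([x, y, z] in mm, in world coordinates, good to about 4 mm: a listed point, or the origin of a listed thing).
The state is a dict: "time_s": time; "joint_pos": joint angles; "joint_vel": joint speeds; "joint_torque": joint torques, N m; "tcp_pos": TCP position; "tool_rot": TCP orientation; "contact_force": force on the tool from outside, world axes, zero at the start; "wrist_torque": the same for the moment, N m; "grip_width": opening from 0.0 (shut) to 1.0 (fully open); "grip_force": force on a finger pad.
Only numpy, scipy, OpenCV 4.12 (cv2) and the standard library are available. Lean on these libraries where they do the work, as an engineer would, in place of code of your own. Each camera call takes 0.05 s, during which the arm holds its last target. There are 200 camera calls.

## Working session

There is one attempt and no reset: what is moved stays moved. The work goes in short steps, Python scripts to look and compute and a tool call to move; the robot and the scene stay as the last step left them, time stands still between calls to the robot, and variables do not carry over. Pictures are saved under pics/ and viewed, at most 10 in all, crops included, and the job is handed in when it is done.

Besides the shell and the picture viewer there is one more tool, called after "Emit:" as name(argument=value, ...) on one line, values as JSON. step_arm: Moves the arm, as the interface text tells. Shift numbers are shares of 120 mm and turn numbers shares of pi/2 rad, none past 1 either way. Its arguments: {"type":"object","properties":{"increments":{"type":"array","items":{"type":"array"}},"force":{"type":"number"}},"required":["increments"]}

```bash
mkdir -p pics
python3 - <<'E'
from bench import *
import cv2,numpy as np
s=sense();print(s)
for c in("scene","top"):
    im=camera(c);cv2.imwrite(f"pics/{c}0.png",im[:,:,::-1]);print(c,get_calibration(c))
for c in("scene","top"):
  for n in["rocker_stand","entry_hole","far_hole","tube_carrier","carrier_bore","pivot_shaft","shaft_tip","shaft_rest","microtube_rack","timer","petri_dish"]:
    print(c,n,[(np.round(d["position"],1).tolist(),round(d["confidence"],2)) for d in landmark_of(n,c)[:2]])
E
```

```text
{'time_s': 0.0, 'joint_pos': array([-1.56370289e+00,  1.04692550e-01,  9.64546441e-02,  1.56391405e+00,
        3.81510498e-05,  1.35312605e+00]), 'joint_vel': array([ 0.00074799, -0.00210741, -0.00068384, -0.00098946, -0.00075532,
       -0.00152443]), 'joint_torque': array([ 4.24037382e-03, -5.56933594e+01,  5.03645360e+01,  1.71440828e-02,
       -4.68338055e-05, -3.92511090e-07]), 'tcp_pos': array([ 133.7606552 , -584.58347035,  255.51821601]), 'tool_rot': array([-3.14027725e+00, -3.30007278e-04,  2.24763471e-01]), 'contact_force': array([0.00134981, 0.16834897, 0.21970803]), 'wrist_torque': array([-0.03250105,  0.02056419,  0.0204179 ]), 'grip_force': 0.0, 'grip_width': 1.002534960549144}
scene {'fovy': 49.32633397577403, 'cx': 319.76883627154126, 'cy': 240.37645281430562, 'R': array([[-4.70847739e-01, -8.82214486e-01, -8.90160203e-05],
       [-3.53591272e-01,  1.88808057e-01, -9.16146675e-01],
       [ 8.08254675e-01, -4.31334115e-01, -4.00843189e-01]]), 't': array([284.82809911, 223.9962486 , 992.76356148])}
top {'fovy': 55.504207747306175, 'cx': 324.1675632569199, 'cy': 238.
[... 658 characters left out ...]
4.5, 1.0], 0.63)]
scene microtube_rack [([700.4, -82.6, 0.3], 0.88), ([358.6, -162.0, -1.3], 0.7)]
scene timer [([358.7, -161.9, 1.8], 0.8)]
scene petri_dish [([661.7, 323.4, 0.5], 0.8)]
top rocker_stand [([532.1, -146.2, 4.4], 0.86)]
top entry_hole [([529.7, -203.2, 44.4], 0.76)]
top far_hole [([537.9, -86.5, 42.4], 0.72)]
top tube_carrier [([476.8, -371.7, -0.3], 0.66)]
top carrier_bore [([476.9, -372.4, 32.5], 0.66)]
top pivot_shaft [([473.3, 335.6, 56.2], 0.48)]
top shaft_tip [([424.0, 456.6, 51.0], 0.49), ([466.6, 335.6, -1.9], 0.32)]
top shaft_rest []
top microtube_rack [([704.1, -79.9, 0.5], 0.75)]
top timer []
top petri_dish [([661.4, 321.7, 2.6], 0.79), ([470.7, 336.3, 53.1], 0.37)]
```

View pics/scene0.png

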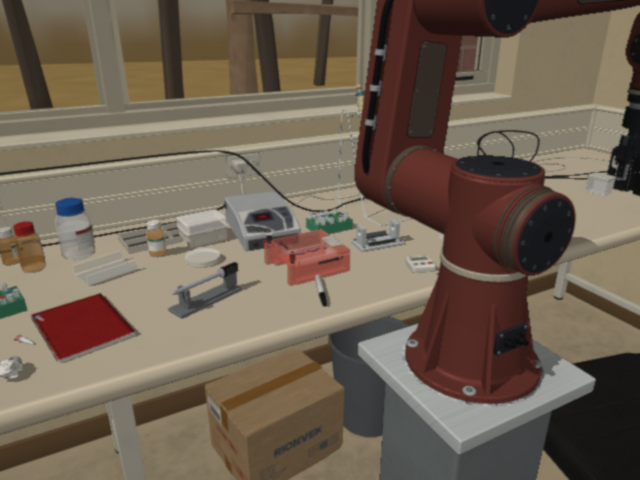

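View pics/top0.png

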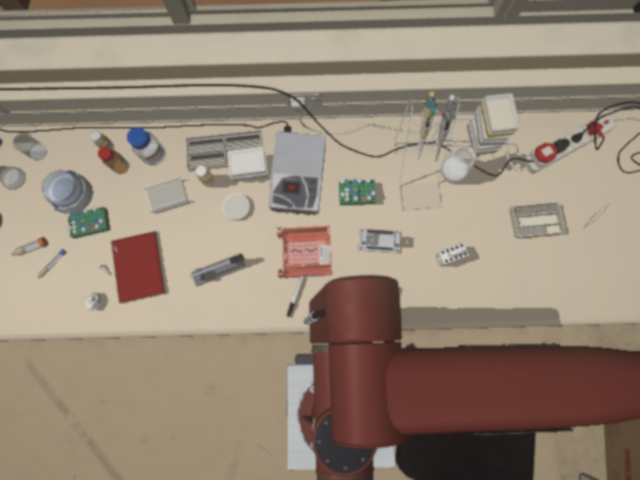

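The scene view shows the stand near (380,238), the shaft in its rest near (205,288), and a pink box between them at (307,255). The carrier is hidden behind the arm there. The top view shows the stand at (382,240), the carrier at (453,254) and the shaft at (218,268). Next I'll take repeat measurements and crops.

```bash
cat > h.py <<'E'
from bench import *
import cv2,numpy as np
def proj(c,X):
    k=get_calibration(c);f=240/np.tan(np.radians(k["fovy"])/2)
    P=np.atleast_2d(X)@np.array(k["R"]).T+k["t"]
    return np.c_[f*P[:,0]/P[:,2]+k["cx"],f*P[:,1]/P[:,2]+k["cy"]]
def ray(c,u,v,z):
    k=get_calibration(c);f=240/np.tan(np.radians(k["fovy"])/2);R=np.array(k["R"])
    d=R.T@[(u-k["cx"])/f,(v-k["cy"])/f,1];o=-R.T@k["t"]
    return o+d*(z-o[2])/d[2]
def marks(c,names,n=3):
    for _ in range(n):
        camera(c)
        for m in names:
            r=landmark_of(m,c)
            print(c,m,[(np.round(d["position"],1).tolist(),round(d["confidence"],2)) for d in r[:1]])
E
python3 - <<'E'
from h import *
marks("top",["entry_hole","far_hole","tube_carrier"],3)
marks("scene",["entry_hole","far_hole"],2)
for n in["rocker_stand","tube_carrier","pivot_shaft"]:
    r=masks_of(n,"top")
    if r:
        m=r[0]["pixels"].astype(np.uint8);np.save(f"m_{n}.npy",m);print(n,r[0]["confidence"],m.sum(),cv2.minAreaRect(cv2.findNonZero(m)))
im=cv2.imread("pics/top0.png")
a=im[215:285,350:490];b=im[235:305,180:320]
cv2.imwrite("pics/c1.png",np.vstack([cv2.resize(q,None,fx=4.2,fy=4.2,interpolation=2) for q in(a,b)]))
im=cv2.imread("pics/scene0.png")
a=im[215:265,340:440];b=im[255:320,160:260]
cv2.imwrite("pics/c2.png",np.vstack([cv2.resize(q,None,fx=5,fy=5,interpolation=2) for q in(a,b)]))
E
```

```text
top entry_hole [([527.1, -205.4, 44.6], 0.79)]
top far_hole [([537.8, -87.8, 44.7], 0.58)]
top tube_carrier [([478.0, -371.7, 2.1], 0.92)]
top entry_hole [([532.1, -207.5, 43.6], 0.8)]
top far_hole [([538.8, -85.4, 43.5], 0.61)]
top tube_carrier [([477.6, -370.5, 3.0], 0.96)]
top entry_hole [([531.9, -206.4, 41.8], 0.6)]
top far_hole [([539.3, -88.4, 43.2], 0.81)]
top tube_carrier [([480.4, -370.1, -1.2], 0.65)]
scene entry_hole [([530.5, -204.6, 42.4], 0.96)]
scene far_hole [([543.1, -88.1, 40.0], 0.72)]
scene entry_hole [([529.6, -205.2, 42.8], 0.72)]
scene far_hole [([541.3, -86.7, 43.1], 0.81)]
rocker_stand 0.57 811 ((378.6670227050781, 240.15943908691406), (39.484439849853516, 21.197364807128906), 2.4895527362823486)
tube_carrier 0.72 431 ((451.22052001953125, 254.2728271484375), (14.818574905395508, 31.288904190063477), 70.70995330810547)
pivot_shaft 0.78 199 ((217.1724090576172, 266.4310302734375), (5.013774394989014, 55.70860290527344), 68.19859313964844)
```

View pics/c1.png

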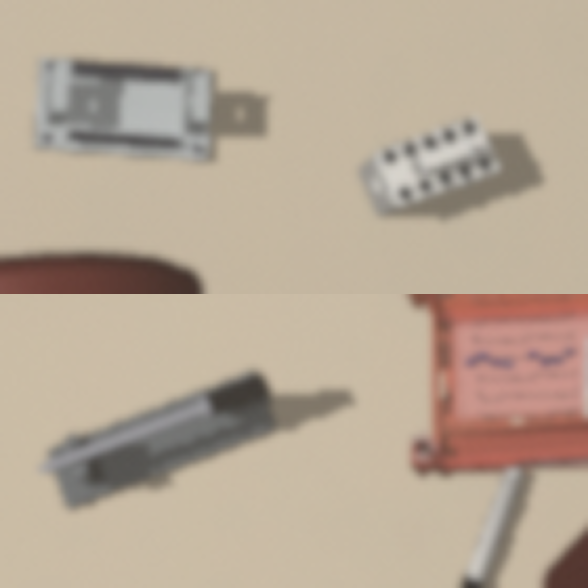

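View pics/c2.png

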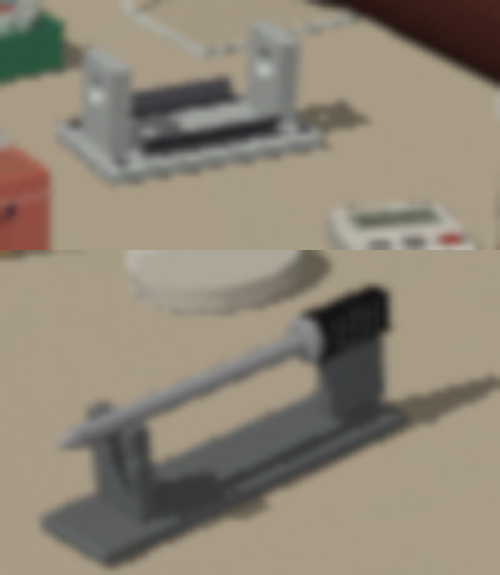

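The crops show the stand with lugs left and right and its entry lug on the right, at about (402,240) in the top picture. The carrier is turned about 20°, and the shaft lies with its grip to the upper right. Next I'll fit silhouettes to refine the poses.

```bash
cat >> h.py <<'E'
from scipy.optimize import minimize
def box(x0,x1,y0,y1,z0,z1): return np.array([[x,y,z] for x in(x0,x1) for y in(y0,y1) for z in(z0,z1)],float)
def cyl(r,y0,y1,r1=None):
    a=np.linspace(0,2*np.pi,16,endpoint=False);r1=r if r1 is None else r1
    return np.vstack([np.c_[r*np.cos(a),0*a+y0,r*np.sin(a)],np.c_[r1*np.cos(a),0*a+y1,r1*np.sin(a)]])
M={"rocker_stand":[box(-36,36,-67,67,0,10),box(-18,18,-59,-47,0,60),box(-18,18,47,59,0,60)],
"tube_carrier":[box(-20,20,-42,-30,0,58),box(-20,20,30,42,0,58),box(-22,22,-42,42,48,58),box(-6,6,-20,20,58,82)],
"pivot_shaft":[cyl(5,0,122),cyl(5,122,130,2),cyl(11,-5,0),box(-7,7,-49,-5,-11,11)]}
def sil(n,c,p,z,S=4):
    im=np.zeros((480*S,640*S),np.float32);co,si=np.cos(p[2]),np.sin(p[2])
    for B in M[n]:
        W=np.c_[B[:,0]*co-B[:,1]*si+p[0],B[:,0]*si+B[:,1]*co+p[1],B[:,2]+z]
        q=((proj(c,W)+.5)*S*16).astype(np.int32)
        cv2.fillConvexPoly(im,cv2.convexHull(q),1,shift=4)
    return cv2.resize(im,(640,480),interpolation=cv2.INTER_AREA)
def fit(n,ms,p0,z=0):
    ms={c:cv2.GaussianBlur(m.astype(np.float32),(0,0),1) for c,m in ms.items()}
    f=lambda q:sum(((cv2.GaussianBlur(sil(n,c,[q[0],q[1],q[2]/50],z),(0,0),1)-m)**2).sum() for c,m in ms.items())
    x0=np.array([p0[0],p0[1],p0[2]*50])
    r=minimize(f,x0,method="Nelder-Mead",options=dict(initial_simplex=np.vstack([x0]+[x0+d for d in np.eye(3)*4]),xatol=.05,fatol=.05,maxiter=120))
    return r.x[0],r.x[1],r.x[2]/50,r.fun
def masks(n,c):
    r=masks_of(n,c); return r[0]["pixels"] if r else None
E
python3 - <<'E'
from h import *
P={"rocker_stand":(535,-146.5,-.08,0),"tube_carrier":(478,-371,.33,0),"pivot_shaft":(471.6,336.2,.38,52)}
for n in P:
    for cs in((["top"],["scene"]) if n!="tube_carrier" else (["top"],)):
        for k in range(2):
            for c in cs:camera(c)
            ms={c:masks(n,c) for c in cs}; ms={c:m for c,m in ms.items() if m is not None}
            if ms: print(n,cs,np.round(fit(n,ms,P[n][:3],P[n][3]),3))
E
```

```text
rocker_stand ['top'] [ 5.35514e+02 -1.49511e+02 -1.13000e-01  1.69710e+01]
rocker_stand ['top'] [ 5.35343e+02 -1.49653e+02 -8.70000e-02  5.68400e+00]
rocker_stand ['scene'] [ 5.36927e+02 -1.47774e+02 -9.40000e-02  4.75530e+01]
rocker_stand ['scene'] [ 5.36315e+02 -1.47519e+02 -6.30000e-02  6.47190e+01]
tube_carrier ['top'] [ 4.76838e+02 -3.75309e+02  3.28000e-01  5.79600e+00]
pivot_shaft ['top'] [4.70580e+02 3.31662e+02 3.53000e-01 8.09600e+00]
pivot_shaft ['scene'] [4.65801e+02 3.36696e+02 3.54000e-01 5.55000e+00]
pivot_shaft ['scene'] [4.66757e+02 3.36064e+02 3.58000e-01 1.80290e+01]
```

Emit:
step_arm(increments=[[[0.2,-0.11,0],-0.1,0],[[0.4,-0.22,0],-0.2,0],[[0.6,-0.33,0],-0.3,0],[[0.8,-0.44,0],-0.4,0],[[1,-0.55,0],-0.5,0],[[1,-0.55,0],-0.5,0],[[1,-0.55,0],-0.5,0],[[1,-0.55,0],-0.5,0],[[1,-0.55,0],-0.5,0],[[1,-0.55,0],-0.5,0]], force=40)

```text
time_s: 4.5
tcp_pos: [235.7, -494.1, 256.2]
tool_rot: [-3.142, 0.0, 1.009]
contact_force: [-0.0, 0.1, -0.3]
grip_width: 1.003
grip_force: 0.0
```

```bash
cat >> h.py <<'E'
def plan(cmd,yaw,tgt,tyaw):
    "shares (tool x,y,z, spin) from commanded pose to target"
    d=np.array(tgt,float)-cmd;c,s=np.cos(yaw),np.sin(yaw)
    return np.round(np.r_[np.array([c*d[0]+s*d[1],s*d[0]-c*d[1],-d[2]])/120,-(tyaw-yaw)/(np.pi/2)],4)
def st():
    s=sense();print(round(s["time_s"],2),np.round(s["tcp_pos"],1),np.round(s["tool_rot"],4),"F",np.round(s["contact_force"],1),"w",round(s["grip_width"],3),"gf",round(s["grip_force"],1));return s
E
python3 - <<'E'
from h import *
s=st();y=s["tool_rot"][2]
print(plan(s["tcp_pos"],y,(477.6,-372,85),.33+np.pi/2))
E
```

```text
4.5 [ 235.7 -494.1  256.2] [-3.1415  0.      1.0094] F [-0.   0.1 -0.3] w 1.003 gf 0.0
[ 1.934   1.1647  1.4271 -0.5675]
```

Emit:
step_arm(increments=[[[0.2,0.12,0.1],-0.12,0],[[0.4,0.24,0.2],-0.24,0],[[0.6,0.36,0.3],-0.36,0],[[0.8,0.48,0.4],-0.48,0],[[1,0.6,0.5],-0.57,0],[[1,0.7,0.5],-0.57,0],[[1,0.8,0.5],-0.57,0],[[1,0.9,0.5],-0.57,0],[[1,1,0.5],-0.57,0],[[1,1,0.5],-0.57,0]])

```text
time_s: 5.75
tcp_pos: [401.8, -456.7, 196.2]
tool_rot: [-3.142, 0.0, 1.905]
contact_force: [-0.5, -0.2, -0.4]
grip_width: 1.002
grip_force: 0.0
```

Run:
```python
from h import *
s=st();y=s["tool_rot"][2]
print(plan(s["tcp_pos"],y,(477.6,-372,85),.33+np.pi/2))
```

```text
5.75 [ 401.8 -456.7  196.2] [-3.1415  0.      1.9051] F [-0.5 -0.2 -0.4] w 1.002 gf 0.0
[0.4592 0.8282 0.9266 0.0027]
```

Emit:
step_arm(increments=[[[0.12,0.21,0.1],0,0],[[0.23,0.42,0.2],0,0],[[0.35,0.63,0.3],0,0],[[0.46,0.83,0.4],0,0],[[0.46,0.83,0.5],0,0],[[0.46,0.83,0.6],0,0],[[0.46,0.83,0.7],0,0],[[0.46,0.83,0.8],0,0],[[0.46,0.83,0.88],0,0],[[0.46,0.83,0.925],0,0]])

```text
time_s: 7.0
tcp_pos: [477.1, -371.1, 84.6]
tool_rot: [-3.141, -0.0, 1.905]
contact_force: [-0.5, 0.8, -0.6]
grip_width: 1.002
grip_force: 0.0
```

Run:
```python
from h import *
st();im=camera("scene")
k=proj("scene",[[478,-372,60]])[0].astype(int);print(k)
a=im[max(k[1]-75,0):k[1]+75,k[0]-100:k[0]+100,::-1];cv2.imwrite("pics/g1.png",cv2.resize(a,None,fx=4,fy=4,interpolation=2))
```

```text
7.0 [ 477.1 -371.1   84.6] [-3.1413e+00 -5.0000e-04  1.9053e+00] F [-0.5  0.8 -0.6] w 1.002 gf 0.0
[453 216]
```

View pics/g1.png

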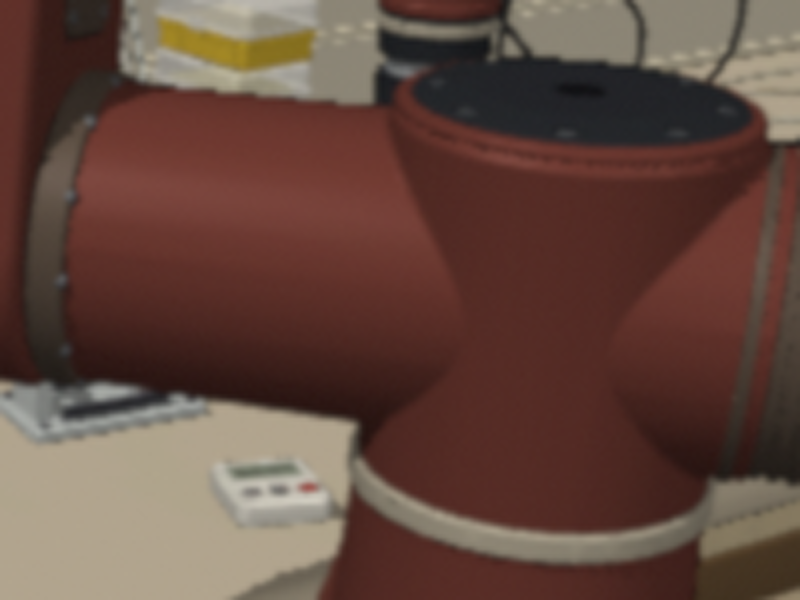

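The arm hides the carrier from the scene camera, so I'll close the gripper and go by feel.

Emit:
step_arm(increments=[[[0,0,0],0,0.4],[[0,0,0],0,0.7],[[0,0,0],0,1],[[0,0,0],0,1],[[0,0,0],0,1],[[0,0,0],0,1],[[0,0,0],0,1],[[0,0,0],0,1],[[0,0,0],0,1],[[0,0,0],0,1]], force=50)

```text
time_s: 8.3
tcp_pos: [477.5, -371.2, 85.5]
tool_rot: [3.142, 0.0, 1.906]
contact_force: [0.3, 1.0, 3.5]
grip_width: 0.123
grip_force: 54.3
```

Run:
```python
from h import *
s=st();y=s["tool_rot"][2]
print(plan(s["tcp_pos"],y,(534.5,-147,175),-.082+np.pi/2))
```

```text
8.3 [ 477.5 -371.2   85.5] [3.1415e+00 4.0000e-04 1.9056e+00] F [0.3 1.  3.5] w 0.123 gf 54.3
[ 1.6088  1.0627 -0.7459  0.2653]
```

Emit:
step_arm(increments=[[[0,0,-0.08],0,1],[[0,0,-0.2],0,1],[[0,0,-0.35],0,1],[[0.1,0.07,-0.5],0,1],[[0.25,0.17,-0.65],0,1],[[0.4,0.27,-0.75],0.06,1],[[0.55,0.37,-0.75],0.12,1],[[0.7,0.47,-0.75],0.18,1],[[0.85,0.56,-0.75],0.24,1],[[1,0.65,-0.75],0.265,1]])

```text
time_s: 9.55
tcp_pos: [512.0, -230.0, 176.3]
tool_rot: [3.141, 0.0, 1.488]
contact_force: [0.1, -0.6, -1.5]
grip_width: 0.129
grip_force: 53.4
```

Run:
```python
from h import *
s=st();y=s["tool_rot"][2]
print(plan(s["tcp_pos"],y,(534.5,-147,175),-.082+np.pi/2))
```

```text
9.55 [ 512.  -230.   176.3] [3.1411e+00 1.0000e-04 1.4882e+00] F [ 0.1 -0.6 -1.5] w 0.129 gf 53.4
[ 7.046e-01  1.298e-01  1.040e-02 -3.000e-04]
```

Emit:
step_arm(increments=[[[0.1,0.02,0],0,1],[[0.22,0.04,0],0,1],[[0.34,0.06,0],0,1],[[0.46,0.08,0],0,1],[[0.58,0.1,0],0,1],[[0.66,0.12,0],0,1],[[0.705,0.13,0],0,1],[[0.705,0.13,0],0,1],[[0.705,0.13,0],0,1],[[0.705,0.13,0],0,1]])

```text
time_s: 10.8
tcp_pos: [534.0, -149.5, 175.3]
tool_rot: [3.142, 0.0, 1.489]
contact_force: [0.8, -1.0, -2.4]
grip_width: 0.128
grip_force: 53.5
```

Run:
```python
from h import *
st()
marks("scene",["carrier_bore","tube_carrier","entry_hole","far_hole"],3)
marks("top",["carrier_bore","tube_carrier","entry_hole","far_hole"],2)
im=camera("scene");a=im[170:270,320:453,::-1];cv2.imwrite("pics/g2.png",cv2.resize(a,None,fx=6,fy=6,interpolation=2))
```

```text
10.8 [ 534.  -149.5  175.3] [3.1416e+00 2.0000e-04 1.4888e+00] F [ 0.8 -1.  -2.4] w 0.128 gf 53.5
scene carrier_bore []
scene tube_carrier []
scene entry_hole []
scene far_hole []
scene carrier_bore []
scene tube_carrier []
scene entry_hole []
scene far_hole []
scene carrier_bore []
scene tube_carrier []
scene entry_hole []
scene far_hole [([472.0, 335.3, 1.9], 0.42)]
top carrier_bore []
top tube_carrier [([703.2, -81.2, 0.2], 0.17)]
top entry_hole []
top far_hole []
top carrier_bore [([701.5, -82.0, -0.1], 0.28)]
top tube_carrier []
top entry_hole []
top far_hole []
```

View pics/g2.png

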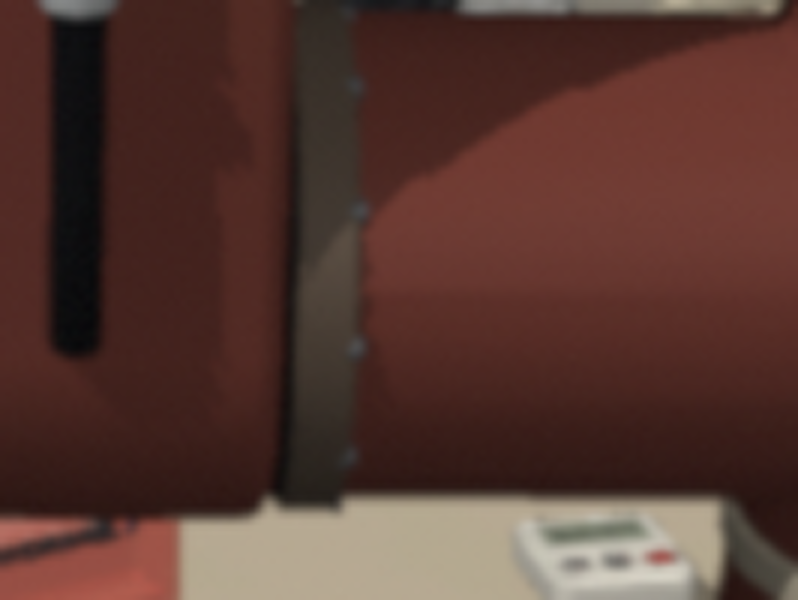

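The arm hides the stand from both cameras here, so I'll use the averaged stand pose of (535.3, -147, yaw -0.083).

Run:
```python
from h import *
s=st();y=s["tool_rot"][2]
print(plan(s["tcp_pos"],y,(535.3,-147,112),-.083+np.pi/2))
```

```text
12.1 [ 534.1 -149.2  175.3] [-3.1416e+00  1.0000e-04  1.4893e+00] F [-0.3  0.  -3.3] w 0.13 gf 53.5
[0.0187 0.0088 0.5271 0.001 ]
```

Emit:
step_arm(increments=[[[0.019,0.009,0.05],0,1],[[0.019,0.009,0.12],0,1],[[0.019,0.009,0.2],0,1],[[0.019,0.009,0.28],0,1],[[0.019,0.009,0.36],0,1],[[0.019,0.009,0.43],0,1],[[0.019,0.009,0.48],0,1],[[0.019,0.009,0.51],0,1],[[0.019,0.009,0.53],0,1],[[0.019,0.009,0.53],0,1]])

```text
time_s: 13.35
tcp_pos: [535.4, -147.0, 111.7]
tool_rot: [3.142, 0.0, 1.489]
contact_force: [-0.3, 0.7, -2.6]
grip_width: 0.127
grip_force: 53.5
```

Emit:
step_arm(increments=[[[0,0,0.01],0,1],[[0,0,0.02],0,1],[[0,0,0.03],0,1],[[0,0,0.04],0,1],[[0,0,0.05],0,1],[[0,0,0.06],0,1],[[0,0,0.065],0,1],[[0,0,0.07],0,1],[[0,0,0.07],0,1],[[0,0,0.07],0,1]])

```text
time_s: 14.6
tcp_pos: [535.4, -147.0, 103.3]
tool_rot: [3.142, 0.0, 1.489]
contact_force: [0.7, 0.0, -1.3]
grip_width: 0.128
grip_force: 53.5
```

Nothing touched on the way in. Continuing down to the base.

Emit:
step_arm(increments=[[[0,0,0.01],0,1],[[0,0,0.02],0,1],[[0,0,0.03],0,1],[[0,0,0.04],0,1],[[0,0,0.05],0,1],[[0,0,0.055],0,1],[[0,0,0.06],0,1],[[0,0,0.065],0,1],[[0,0,0.07],0,1],[[0,0,0.07],0,1]])

```text
time_s: 15.85
tcp_pos: [535.5, -147.0, 95.5]
tool_rot: [3.141, 0.0, 1.489]
contact_force: [-3.1, 1.9, 5.3]
grip_width: 0.127
grip_force: 54.5
```

The carrier is seated, with the TCP at z 95.5. While it is held, I'll push lightly against each rail to get the stand's x centre.

Emit:
step_arm(increments=[[[0,0,-0.005],0,1],[[0,0,-0.012],0,1],[[0,0.004,-0.012],0,1],[[0,0.008,-0.012],0,1],[[0,0.012,-0.012],0,1],[[0,0.016,-0.012],0,1],[[0,0.02,-0.012],0,1],[[0,0.02,-0.012],0,1],[[0,0.02,-0.012],0,1],[[0,0.02,-0.012],0,1]])

```text
time_s: 17.1
tcp_pos: [537.1, -147.0, 96.1]
tool_rot: [-3.14, -0.0, 1.489]
contact_force: [-4.5, 1.5, 0.1]
grip_width: 0.128
grip_force: 54.0
```

Emit:
step_arm(increments=[[[0,-0.008,0],0,1],[[0,-0.016,0],0,1],[[0,-0.02,0],0,1],[[0,-0.024,0],0,1],[[0,-0.028,0],0,1],[[0,-0.032,0],0,1],[[0,-0.036,0],0,1],[[0,-0.04,0],0,1],[[0,-0.04,0],0,1],[[0,-0.04,0],0,1]])

```text
time_s: 18.35
tcp_pos: [533.2, -146.8, 96.4]
tool_rot: [3.141, 0.0, 1.489]
contact_force: [0.8, 0.6, -1.7]
grip_width: 0.125
grip_force: 53.4
```

Emit:
step_arm(increments=[[[0,-0.004,0],0,1],[[0,-0.008,0],0,1],[[0,-0.012,0],0,1],[[0,-0.016,0],0,1],[[0,-0.016,0],0,1],[[0,-0.016,0],0,1],[[0,-0.016,0],0,1],[[0,-0.016,0],0,1],[[0,-0.016,0],0,1],[[0,-0.016,0],0,1]])

```text
time_s: 19.6
tcp_pos: [532.0, -146.8, 96.7]
tool_rot: [3.139, 0.0, 1.489]
contact_force: [6.0, 0.2, -4.0]
grip_width: 0.129
grip_force: 53.5
```

Emit:
step_arm(increments=[[[0,0.015,0],0,1],[[0,0.029,0],0,1],[[0,0.029,0.006],0,1],[[0,0.029,0.012],0,1],[[0,0.029,0.012],0,0.6],[[0,0.029,0.012],0,0.6],[[0,0.029,0.012],0,0.6],[[0,0.029,0.012],0,0.6],[[0,0.029,0.012],0,0.6],[[0,0.029,0.012],0,0.6]])

```text
time_s: 20.85
tcp_pos: [534.5, -146.9, 94.9]
tool_rot: [-3.142, 0.0, 1.489]
contact_force: [-0.3, 0.5, 0.2]
grip_width: 0.4
grip_force: 0.0
```

Run:
```python
from h import *
s=st();y=s["tool_rot"][2]
print(plan(s["tcp_pos"],y,(480.6,311,140),.36+np.pi/2))
```

```text
20.85 [ 534.5 -146.9   94.9] [-3.1416e+00  1.0000e-04  1.4893e+00] F [-0.3  0.5  0.2] w 0.4 gf 0.0
[ 3.7666 -0.7583 -0.376  -0.2811]
```

Emit:
step_arm(increments=[[[0,0,-0.15],0,0.6],[[0,0,-0.4],0,0.6],[[0.1,-0.05,-0.6],0,0.6],[[0.25,-0.1,-0.8],0,0.6],[[0.4,-0.15,-0.8],0,0.6],[[0.55,-0.2,-0.8],0,0.6],[[0.7,-0.25,-0.8],0,0.6],[[0.85,-0.3,-0.8],0,0.6],[[1,-0.35,-0.8],0,0.6],[[1,-0.4,-0.8],0,0.6]])

```text
time_s: 22.1
tcp_pos: [496.0, -22.0, 190.8]
tool_rot: [-3.141, -0.0, 1.491]
contact_force: [-1.1, -0.6, 0.3]
grip_width: 0.401
grip_force: 0.0
```

Emit:
step_arm(increments=[[[0.3,-0.1,0],0,0.6],[[0.6,-0.15,0],0,0.6],[[0.9,-0.2,0],0,0.6],[[1,-0.25,0],0,0.6],[[1,-0.3,0],0,0.6],[[1,-0.36,0],0,0.6],[[1,-0.36,0],0,0.6],[[1,-0.36,0],0,0.6],[[1,-0.36,0],0,0.6],[[1,-0.36,0],0,0.6]])

```text
time_s: 23.35
tcp_pos: [463.2, 99.6, 190.8]
tool_rot: [-3.141, 0.0, 1.489]
contact_force: [0.0, -0.3, -0.1]
grip_width: 0.4
grip_force: 0.0
```

Emit:
step_arm(increments=[[[0.3,0,0],-0.1,0.6],[[0.6,0,0],-0.2,0.6],[[0.9,0,0],-0.28,0.6],[[1,0,0],-0.28,0.6],[[1,0,0],-0.28,0.6],[[1,0,0],-0.28,0.6],[[1,0,0],-0.28,0.6],[[1,0,0],-0.28,0.6],[[1,0,0],-0.28,0.6],[[1,0,0],-0.28,0.6]])

```text
time_s: 24.6
tcp_pos: [472.9, 219.2, 190.9]
tool_rot: [3.142, 0.0, 1.929]
contact_force: [0.2, 0.5, -0.6]
grip_width: 0.403
grip_force: 0.0
```

Run:
```python
from h import *
s=st();y=s["tool_rot"][2]
marks("top",["tube_carrier","entry_hole","carrier_bore","far_hole","shaft_tip"],3)
marks("scene",["tube_carrier","entry_hole","carrier_bore","far_hole"],1)
im=camera("scene");a=im[205:265,340:420,::-1];b=camera("top")[215:275,350:430,::-1]
cv2.imwrite("pics/g3.png",np.hstack([cv2.resize(q,None,fx=5,fy=5,interpolation=2) for q in(a,b)]))
print(plan(s["tcp_pos"],y,(479.5,310.7,90),.36+np.pi/2))
```

```text
24.6 [472.9 219.2 190.9] [3.1415e+00 1.0000e-04 1.9289e+00] F [ 0.2  0.5 -0.6] w 0.403 gf 0.0
top tube_carrier [([535.6, -144.8, 10.0], 0.87)]
top entry_hole [([529.9, -204.3, 42.9], 0.72)]
top carrier_bore [([537.3, -150.1, 43.5], 0.87)]
top far_hole [([540.8, -88.1, 43.1], 0.62)]
top shaft_tip []
top tube_carrier [([536.4, -148.5, 12.5], 0.9)]
top entry_hole [([531.0, -208.8, 43.7], 0.9)]
top carrier_bore [([535.0, -149.8, 41.5], 0.71)]
top far_hole [([421.2, 454.4, 52.0], 0.59)]
top shaft_tip [([421.2, 456.7, 51.8], 0.65)]
top tube_carrier [([533.7, -149.2, 13.1], 0.92)]
top entry_hole [([527.9, -207.6, 43.6], 0.97)]
top carrier_bore [([533.7, -150.9, 43.5], 0.82)]
top far_hole [([541.1, -87.5, 43.2], 0.71)]
top shaft_tip []
scene tube_carrier []
scene entry_hole [([701.3, -82.4, -1.4], 0.54)]
scene carrier_bore []
scene far_hole []
[ 0.6947  0.3183  0.8409 -0.0012]
```

View pics/g3.png

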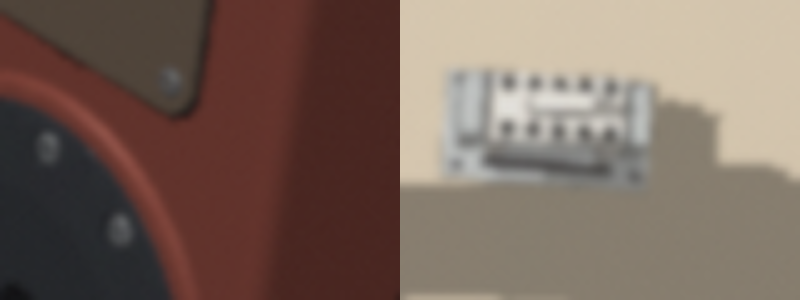

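The top crop shows the carrier seated square between the lugs. Now for the shaft.

Emit:
step_arm(increments=[[[0.2,0.1,0.1],0,0.4],[[0.4,0.2,0.2],0,0.4],[[0.6,0.3,0.3],0,0.4],[[0.695,0.318,0.4],0,0.4],[[0.695,0.318,0.5],0,0.4],[[0.695,0.318,0.6],0,0.4],[[0.695,0.318,0.7],0,0.4],[[0.695,0.318,0.8],0,0.4],[[0.695,0.318,0.9],0,0.4],[[0.695,0.318,0.95],0,0.4]])

```text
time_s: 27.1
tcp_pos: [479.0, 310.6, 75.8]
tool_rot: [-3.141, 0.0, 1.929]
contact_force: [0.1, 0.1, 0.0]
grip_width: 0.599
grip_force: 0.0
```

Emit:
step_arm(increments=[[[0,0,0.05],0,0.4],[[0,0,0.1],0,0.4],[[0,0,0.14],0,0.4],[[0,0,0.157],0,0.5],[[0,0,0.157],0,0.7],[[0,0,0.157],0,1],[[0,0,0.157],0,1],[[0,0,0.157],0,1],[[0,0,0.157],0,1],[[0,0,0.157],0,1]], force=60)

```text
time_s: 28.35
tcp_pos: [479.6, 310.9, 58.3]
tool_rot: [3.141, 0.0, 1.929]
contact_force: [0.1, 0.3, 3.8]
grip_width: 0.155
grip_force: 58.7
```

Emit:
step_arm(increments=[[[0,0,0],0,1],[[0,0,-0.04],0,1],[[0,0,-0.12],0,1],[[0,0,-0.25],0,1],[[0,0,-0.38],0,1],[[0,0,-0.5],0,1],[[-0.12,0,-0.62],0,1],[[-0.27,-0.02,-0.74],0,1],[[-0.42,-0.04,-0.86],0,1],[[-0.57,-0.06,-0.9],0,1]], force=100)

```text
time_s: 29.6
tcp_pos: [497.5, 242.7, 167.3]
tool_rot: [3.14, 0.0, 1.928]
contact_force: [-0.1, 0.4, -1.4]
grip_width: 0.145
grip_force: 97.5
```

Run:
```python
from h import *
s=st();y=s["tool_rot"][2]
print(plan(s["tcp_pos"],y,(514.6,-382,165),-.085+np.pi/2))
```

```text
29.6 [497.5 242.7 167.3] [3.1402e+00 4.0000e-04 1.9284e+00] F [-0.1  0.4 -1.4] w 0.145 gf 97.5
[-4.9266 -1.6886  0.0193  0.2818]
```

Emit:
step_arm(increments=[[[-0.15,-0.05,0],0.03,1],[[-0.3,-0.1,0],0.06,1],[[-0.45,-0.15,0],0.1,1],[[-0.6,-0.2,0],0.15,1],[[-0.75,-0.25,0],0.2,1],[[-0.9,-0.3,0],0.24,1],[[-1,-0.35,0],0.26,1],[[-1,-0.45,0],0.282,1],[[-1,-0.55,0],0.282,1],[[-1,-0.65,0],0.282,1]])

```text
time_s: 30.85
tcp_pos: [465.1, 104.1, 165.8]
tool_rot: [-3.141, 0.0, 1.485]
contact_force: [-0.5, -0.4, -1.1]
grip_width: 0.147
grip_force: 97.5
```

Emit:
step_arm(increments=[[[-0.15,0.05,0],0,1],[[-0.3,0.1,0],0,1],[[-0.45,0.15,0],0,1],[[-0.6,0.2,0],0,1],[[-0.75,0.25,0],0,1],[[-0.9,0.3,0],0,1],[[-1,0.3,0],0,1],[[-1,0.3,0],0,1],[[-1,0.3,0],0,1],[[-1,0.3,0],0,1]])

```text
time_s: 32.1
tcp_pos: [491.3, -17.6, 166.0]
tool_rot: [-3.142, -0.0, 1.487]
contact_force: [0.1, 0.8, -0.7]
grip_width: 0.144
grip_force: 97.7
```

Emit:
step_arm(increments=[[[-0.15,0.03,0],0,1],[[-0.3,0.06,0],0,1],[[-0.45,0.1,0],0,1],[[-0.6,0.15,0],0,1],[[-0.75,0.2,0],0,1],[[-0.9,0.2,0],0,1],[[-1,0.2,0],0,1],[[-1,0.2,0],0,1],[[-1,0.2,0],0,1],[[-1,0.2,0],0,1]])

```text
time_s: 33.35
tcp_pos: [505.2, -139.2, 166.1]
tool_rot: [3.142, 0.0, 1.487]
contact_force: [0.1, -0.1, -1.3]
grip_width: 0.146
grip_force: 97.7
```

Emit:
step_arm(increments=[[[-0.15,0,0],0,1],[[-0.3,0,0],0,1],[[-0.45,0,0],0,1],[[-0.6,0,0],0,1],[[-0.75,0,0],0,1],[[-0.9,0,0],0,1],[[-1,0,0],0,1],[[-1,0,0],0,1],[[-1,0,0],0,1],[[-1,0,0],0,1]])

```text
time_s: 34.6
tcp_pos: [495.2, -258.7, 166.1]
tool_rot: [3.142, 0.0, 1.487]
contact_force: [0.6, -0.1, -0.2]
grip_width: 0.148
grip_force: 97.7
```

Run:
```python
from h import *
s=st();y=s["tool_rot"][2]
print(plan(s["tcp_pos"],y,(514.6,-382,60),-.085+np.pi/2))
```

```text
34.6 [ 495.2 -258.7  166.1] [3.1415 0.     1.4869] F [ 0.6 -0.1 -0.2] w 0.148 gf 97.7
[-1.010e+00  2.474e-01  8.843e-01  7.000e-04]
```

Emit:
step_arm(increments=[[[-0.25,0.06,0],0,1],[[-0.5,0.12,0],0,1],[[-0.75,0.18,0],0,1],[[-0.95,0.24,0],0,1],[[-1,0.25,0.15],0,1],[[-1,0.25,0.3],0,1],[[-1,0.25,0.5],0,1],[[-1,0.25,0.7],0,1],[[-1,0.25,0.8],0,1],[[-1,0.25,0.85],0,1]])

```text
time_s: 35.85
tcp_pos: [514.5, -380.3, 63.0]
tool_rot: [-3.141, -0.001, 1.487]
contact_force: [-0.3, 0.0, -0.4]
grip_width: 0.147
grip_force: 97.7
```

Run:
```python
from h import *
s=st();y=s["tool_rot"][2]
for c in("top","scene"): marks(c,["shaft_tip","pivot_shaft","entry_hole","far_hole","carrier_bore"],2)
a=camera("top")[215:275,350:480,::-1]; b=camera("scene")[200:270,330:460,::-1]
cv2.imwrite("pics/g4.png",np.vstack([cv2.resize(q,None,fx=4.5,fy=4.5,interpolation=2) for q in(a,b)]))
print(plan(s["tcp_pos"],y,(514.6,-382,48.3),-.085+np.pi/2))
```

```text
35.85 [ 514.5 -380.3   63. ] [-3.1406e+00 -9.0000e-04  1.4868e+00] F [-0.3  0.  -0.4] w 0.147 gf 97.7
top shaft_tip [([523.8, -224.3, 55.1], 0.61)]
top pivot_shaft []
top entry_hole [([529.4, -207.3, 45.3], 0.91)]
top far_hole [([540.8, -89.3, 43.1], 0.75)]
top carrier_bore [([536.8, -147.8, 43.5], 0.76)]
top shaft_tip []
top pivot_shaft []
top entry_hole [([527.4, -204.9, 45.2], 0.85)]
top far_hole [([535.1, -87.5, 46.0], 0.92)]
top carrier_bore [([537.2, -147.5, 43.2], 0.59)]
scene shaft_tip []
scene pivot_shaft []
scene entry_hole [([529.0, -206.2, 43.3], 0.85)]
scene far_hole [([545.3, -86.5, 45.7], 0.96)]
scene carrier_bore [([535.9, -150.2, 42.4], 0.57)]
scene shaft_tip []
scene pivot_shaft []
scene entry_hole []
scene far_hole [([543.0, -86.4, 43.0], 0.73)]
scene carrier_bore [([534.0, -148.4, 42.9], 0.36)]
[-0.0139  0.0022  0.1226  0.0006]
```

View pics/g4.png

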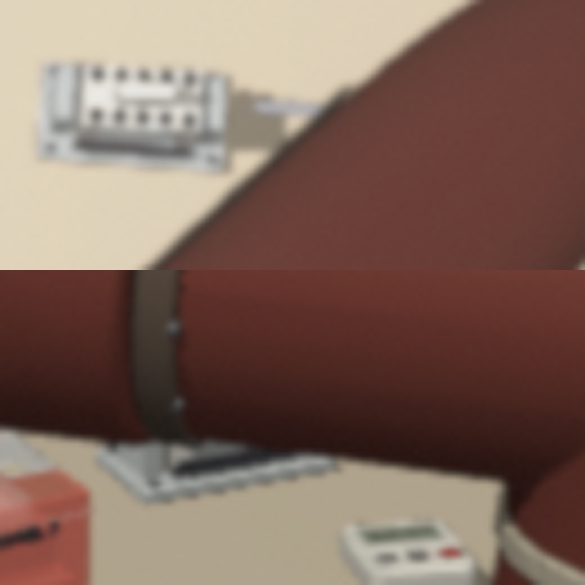

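The top crop shows the nose at about pixel (407,238), just right of the entry lug at about (398,238). I'll check the alignment numerically.

Run:
```python
from h import *
s=sense();p=s["tcp_pos"];yw=s["tool_rot"][2];d=np.array([np.cos(yw),np.sin(yw),0])
t=np.array([p[0],p[1],p[2]-6.3])
print("pred tip px",proj("top",[t+157*d,t+130*d]))
c=np.array([534.6,-146.9,0]);yy=np.array([.085,.9964,0]);xx=np.array([.9964,-.085,0])
for X,Y in((-18,-59),(18,-59),(18,-47),(-18,-47)): print(X,Y,proj("top",[c+xx*X+yy*Y+[0,0,60],c+xx*X+yy*(-Y)+[0,0,60]]).round(2).tolist())
im=camera("top")
g=im[225:252,388:424].astype(int)
np.set_printoptions(linewidth=250)
print((g[...,2]-g[...,0])[:, :]) # blueness
```

```text
pred tip px [[404.68926293 238.3070725 ]
 [413.25658122 238.77149048]]
-18 -59 [[398.55, 243.42], [361.03, 241.36]]
18 -59 [[398.78, 232.32], [361.47, 230.29]]
18 -47 [[394.99, 232.11], [365.26, 230.49]]
-18 -47 [[394.73, 243.21], [364.84, 241.57]]
[[-37 -37 -37 -36 -37 -37 -37 -37 -37 -38 -37 -37 -38 -38 -37 -38 -38 -38 -38 -39 -38 -38 -38 -38 -38 -39 -37 -38 -38 -38 -38 -37 -37 -38 -38 -38]
 [-37 -37 -37 -37 -37 -37 -37 -37 -37 -37 -38 -37 -38 -38 -38 -38 -38 -38 -38 -38 -39 -38 -38 -38 -38 -38 -38 -38 -38 -38 -38 -38 -38 -38 -38 -38]
 [-37 -37 -37 -37 -37 -37 -37 -37 -38 -37 -38 -38 -38 -38 -39 -38 -38 -38 -39 -38 -38 -39 -39 -39 -39 -38 -38 -38 -37 -38 -38 -38 -38 -38 -38 -39]
 [-37 -37 -37 -37 -37 -37 -37 -37 -37 -37 -37 -37 -39 -39 -38 -38 -39 -39 -38 -39 -39 -38 -38 -38 -38 -38 -37 -38 -38 -38 -38 -38 -38 -39 -38 -37]
 [-34 -34 -34 -34 -35 -35 -34 -36 -37 -37 -37 -37 -38 -38 -38 -38 -39 -38 -39 -38 -38 -38 -39 -39 -38 -38 -38 -37 -38 -38 -38 -38 -38 -38 -37 -39]
 [-23 -22 -22 -22 -25 -27 -28 -30 -32 -33 -33 -36 -38 -39 -39 -39 -38 -38 -38 -39 -39 -39 -38 -39 -38 -38 -37 -38 -3
[... 2418 characters left out ...]
 0   1  -2  -6 -17 -24 -27 -27 -28 -28 -28 -28 -28 -27 -26 -24 -21 -19 -20 -24 -31 -35 -39 -41 -42 -43 -44 -45]
 [ -1  -3  -3  -3  -2   1   1   1   1   1   0  -5 -17 -27 -32 -34 -33 -34 -33 -33 -33 -30 -27 -22 -20 -19 -24 -31 -36 -39 -41 -43 -43 -44 -45 -45]
 [ -1  -2  -1  -1   0   0   0   2   1   1  -1  -8 -20 -31 -37 -38 -39 -38 -39 -38 -34 -31 -26 -21 -20 -24 -31 -37 -39 -40 -42 -43 -43 -44 -46 -46]
 [ -1   0  -1   0   0   1   1   1   1   0  -3 -10 -22 -33 -38 -40 -39 -39 -40 -38 -33 -27 -22 -20 -25 -32 -36 -40 -41 -42 -43 -43 -45 -46 -46 -46]
 [ -7  -6  -5  -4  -4  -3  -1  -2   0   0  -4 -12 -24 -33 -39 -39 -39 -40 -38 -33 -28 -22 -22 -26 -31 -36 -40 -41 -42 -43 -45 -44 -46 -45 -47 -47]]
```

Emit:
step_arm(increments=[[[0,0.002,0.04],0,1],[[0,0.002,0.08],0,1],[[0,0.002,0.11],0,1],[[0,0.002,0.1225],0,1],[[0.05,0.002,0.1225],0,1],[[0.09,0.002,0.1225],0,1],[[0.12,0.002,0.1225],0,1],[[0.15,0.002,0.1225],0,1],[[0.175,0.002,0.1225],0,1],[[0.19,0.002,0.1225],0,1]])

```text
time_s: 38.45
tcp_pos: [517.0, -358.5, 49.4]
tool_rot: [3.142, 0.0, 1.486]
contact_force: [0.5, 0.4, -1.4]
grip_width: 0.146
grip_force: 97.7
```

Run:
```python
from h import *
s=st();print(s["wrist_torque"].round(2));y=s["tool_rot"][2]
u=np.array([.0849,.9964]);d=s["tcp_pos"][:2]-[534.6,-146.9];print("s",d@u,"lat",d@[u[1],-u[0]])
```

```text
38.45 [ 517.  -358.5   49.4] [3.1416e+00 1.0000e-04 1.4862e+00] F [ 0.5  0.4 -1.4] w 0.146 gf 97.7
[-0.04  0.01 -0.03]
s -212.33812643319308 lat 0.4087454187053048
```

Emit:
step_arm(increments=[[[0,-0.003,0.009],0,1],[[0.02,-0.003,0.009],0,1],[[0.04,-0.003,0.009],0,1],[[0.06,-0.003,0.009],0,1],[[0.08,-0.003,0.009],0,1],[[0.1,-0.003,0.009],0,1],[[0.12,-0.003,0.009],0,1],[[0.14,-0.003,0.009],0,1],[[0.16,-0.003,0.009],0,1],[[0.18,-0.003,0.009],0,1]])

```text
time_s: 39.7
tcp_pos: [518.4, -337.0, 48.3]
tool_rot: [3.142, 0.0, 1.486]
contact_force: [-0.4, -0.1, -1.2]
grip_width: 0.144
grip_force: 97.7
```

```bash
cat >> h.py <<'E'
def rep():
    s=st();print("tau",s["wrist_torque"].round(2))
    u=np.array([.0849,.9964]);d=s["tcp_pos"][:2]-[534.6,-146.9];print("s",(d@u).round(2),"tip s",(d@u+157).round(1),"lat",(d@[u[1],-u[0]]).round(2))
E
python3 -c "
from h import *
rep()"
```

```text
39.7 [ 518.4 -337.    48.3] [3.1415e+00 1.0000e-04 1.4861e+00] F [-0.4 -0.1 -1.2] w 0.144 gf 97.7
tau [-0.05 -0.02  0.02]
s -190.79 tip s -33.8 lat 0.04
```

Emit:
step_arm(increments=[[[0.05,0,0],0,1],[[0.1,0,0],0,1],[[0.15,0,0],0,1],[[0.2,0,0],0,1],[[0.25,0,0],0,1],[[0.3,0,0],0,1],[[0.35,0,0],0,1],[[0.4,0,0],0,1],[[0.45,0,0],0,1],[[0.48,0,0],0,1]])

```text
time_s: 40.95
tcp_pos: [523.3, -279.3, 48.3]
tool_rot: [-3.142, 0.0, 1.486]
contact_force: [0.8, -0.6, -0.9]
grip_width: 0.144
grip_force: 97.7
```

```bash
python3 -c "
from h import *
rep()"
```

```text
40.95 [ 523.3 -279.3   48.3] [-3.1416  0.      1.4864] F [ 0.8 -0.6 -0.9] w 0.144 gf 97.7
tau [-0.06  0.05  0.03]
s -132.89 tip s 24.1 lat 0.01
```

Emit:
step_arm(increments=[[[0.02,0,0],0,1],[[0.04,0,0],0,1],[[0.06,0,0],0,1],[[0.08,0,0],0,1],[[0.1,0,0],0,1],[[0.12,0,0],0,1],[[0.14,0,0],0,1],[[0.16,0,0],0,1],[[0.175,0,0],0,1],[[0.175,0,0],0,1]])

```text
time_s: 42.2
tcp_pos: [525.1, -258.7, 48.3]
tool_rot: [-3.142, 0.0, 1.486]
contact_force: [0.4, -0.7, -1.7]
grip_width: 0.145
grip_force: 97.7
```

```bash
python3 -c "
from h import *
rep()"
```

```text
42.2 [ 525.1 -258.7   48.3] [-3.1415  0.      1.4863] F [ 0.4 -0.7 -1.7] w 0.145 gf 97.7
tau [-0.08 -0.02 -0.05]
s -112.19 tip s 44.8 lat -0.01
```

Emit:
step_arm(increments=[[[0.02,0,0],0,1],[[0.04,0,0],0,1],[[0.06,0,0],0,1],[[0.08,0,0],0,1],[[0.1,0,0],0,1],[[0.12,0,0],0,1],[[0.14,0,0],0,1],[[0.155,0,0],0,1],[[0.17,0,0],0,1],[[0.17,0,0],0,1]])

```text
time_s: 43.45
tcp_pos: [526.8, -238.4, 48.3]
tool_rot: [-3.142, 0.0, 1.486]
contact_force: [-0.6, -0.8, -0.5]
grip_width: 0.147
grip_force: 97.7
```

```bash
python3 -c "
from h import *
rep()"
```

```text
43.45 [ 526.8 -238.4   48.3] [-3.1416e+00  1.0000e-04  1.4863e+00] F [-0.6 -0.8 -0.5] w 0.147 gf 97.7
tau [ 0.02 -0.01  0.03]
s -91.82 tip s 65.2 lat -0.03
```

Free through both lugs. I'll advance slowly until the collar touches.

Emit:
step_arm(increments=[[[0.006,0,0],0,1],[[0.012,0,0],0,1],[[0.018,0,0],0,1],[[0.024,0,0],0,1],[[0.03,0,0],0,1],[[0.036,0,0],0,1],[[0.042,0,0],0,1],[[0.048,0,0],0,1],[[0.052,0,0],0,1],[[0.052,0,0],0,1]])

```text
time_s: 44.7
tcp_pos: [527.3, -232.2, 48.3]
tool_rot: [3.142, 0.0, 1.486]
contact_force: [0.3, 0.3, -1.4]
grip_width: 0.146
grip_force: 97.7
```

Emit:
step_arm(increments=[[[0.004,0,0],0,1],[[0.008,0,0],0,1],[[0.012,0,0],0,1],[[0.016,0,0],0,1],[[0.02,0,0],0,1],[[0.024,0,0],0,1],[[0.028,0,0],0,1],[[0.032,0,0],0,1],[[0.032,0,0],0,1],[[0.032,0,0],0,1]])

```text
time_s: 45.95
tcp_pos: [527.4, -231.3, 48.5]
tool_rot: [-3.141, 0.005, 1.484]
contact_force: [-2.6, -14.3, -5.4]
grip_width: 0.149
grip_force: 97.4
```

The collar is home: 14 N along y at the expected spot. I'll ease the push, release and rise.

Emit:
step_arm(increments=[[[-0.01,0,0],0,1],[[-0.018,0,0],0,1],[[-0.018,0,0],0,1],[[-0.018,0,0],0,0.85],[[-0.018,0,0],0,0.7],[[-0.018,0,0],0,0.6],[[-0.018,0,0],0,0.6],[[-0.018,0,0],0,0.6],[[-0.018,0,0],0,0.6],[[-0.018,0,0],0,0.6]])

```text
time_s: 47.2
tcp_pos: [527.5, -230.6, 48.3]
tool_rot: [3.142, 0.0, 1.486]
contact_force: [-0.7, 0.7, 0.2]
grip_width: 0.396
grip_force: 0.0
```

Emit:
step_arm(increments=[[[0,0,-0.1],0,0.6],[[0,0,-0.25],0,0.6],[[0,0,-0.4],0,0.6],[[0,0,-0.6],0,0.6],[[0,0,-0.8],0,0.6],[[0,0,-1],0,0.6],[[-0.2,0,-1],0,0.6],[[-0.4,0,-1],0,0.6],[[-0.7,0,-1],0,0.6],[[-1,0,-1],0,0.6]])

```text
time_s: 48.45
tcp_pos: [516.3, -352.4, 167.0]
tool_rot: [-3.14, -0.001, 1.485]
contact_force: [0.1, -0.4, -0.3]
grip_width: 0.402
grip_force: 0.0
```

Emit:
step_arm(increments=[[[-0.3,0,0],0,0.6],[[-0.6,0,0],0,0.6],[[-0.9,0,0],0,0.6],[[-1,0,-0.1],0,0.6],[[-1,0,-0.2],0,0.6],[[-1,0,-0.3],0,0.6],[[-1,0,-0.3],0,0.6],[[-1,0,-0.3],0,0.6],[[-1,0,-0.3],0,0.6],[[-1,0,-0.3],0,0.6]])

```text
time_s: 49.7
tcp_pos: [507.1, -469.4, 203.9]
tool_rot: [-3.141, -0.0, 1.486]
contact_force: [-0.9, -0.4, 0.7]
grip_width: 0.4
grip_force: 0.0
```

Run:
```python
from h import *
rep()
for c in("top","scene"): marks(c,["shaft_tip","pivot_shaft","tube_carrier"],2)
a=camera("top")[215:265,345:445,::-1]; b=camera("scene")[205:265,335:435,::-1]
cv2.imwrite("pics/g5.png",np.vstack([cv2.resize(q,None,fx=5,fy=5,interpolation=2) for q in(a,b)]))
```

```text
49.7 [ 507.1 -469.4  203.9] [-3.1412e+00 -3.0000e-04  1.4864e+00] F [-0.9 -0.4  0.7] w 0.4 gf 0.0
tau [-0.   -0.04 -0.03]
s -323.69 tip s -166.7 lat 0.03
top shaft_tip []
top pivot_shaft [([532.0, -204.9, 41.6], 0.58)]
top tube_carrier [([534.2, -147.1, 7.3], 0.96)]
top shaft_tip []
top pivot_shaft [([529.4, -208.0, 40.3], 0.56)]
top tube_carrier [([532.6, -146.3, 9.1], 0.76)]
scene shaft_tip [([662.0, 323.9, 2.8], 0.65)]
scene pivot_shaft [([361.0, -159.3, -0.9], 0.51)]
scene tube_carrier [([532.9, -152.4, 10.0], 0.48)]
scene shaft_tip []
scene pivot_shaft [([537.8, -141.3, 0.2], 0.23)]
scene tube_carrier [([699.8, -81.4, 1.9], 0.44)]
```

View pics/g5.png

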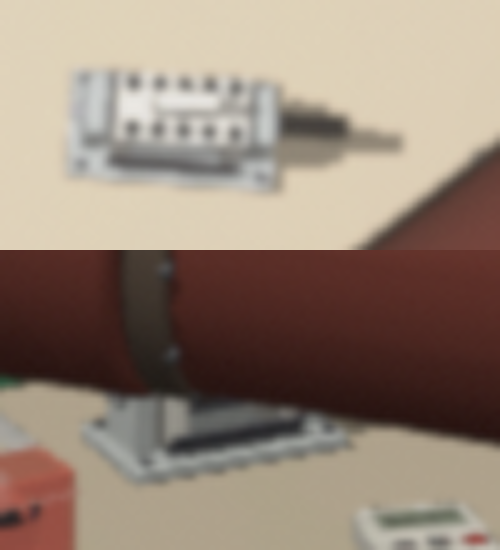

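The top picture shows the black grip right against the entry lug at about (402–414, 240) and the carrier square between the lugs. The shaft's origin measures (530.7, -206.5), which matches the entry hole. Handing in.

```bash
python3 -c "
from bench import *
print(sign_off())"
```

```text
the job is handed in; nothing more can be done
None
```

The carrier is seated and released, and the shaft is threaded through both lugs from the right-hand end, its collar home against the entry lug; I let go and handed the job in at about 50 s, with no contact with the rack, timer or dish noticed.

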